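# Knock the loose mould base out of its ring with a wedge

## Robot

A 6-joint arm with a two-finger parallel gripper is mounted at the origin on a cart in front of the work surface, level with it; the furniture and walls round the work are solid. World frame = base frame: x ahead of the robot, y to its left, z up, the work surface at z = 0. Lengths are in m, angles in degrees, forces in N, time in s.
With the tool pointing down it reaches from about 0.375 to 0.9 m from the base axis. Payload 3.1 kg.
Tool frame: the origin (TCP) lies at the very end of the fingers, on their centre line; the grasp point (between the pads) lies 19 mm behind it (grip_point_offset is the distance from the TCP to the grasp point, in m); y points along the fingers, x is the direction in which the jaws open and shut, and the axes are right-handed (so a half turn about y gives the same grasp; the last joint's range is limited). The gripper opens to 87 mm and grips with 3 to 60 N. Pads are 19 mm wide; open, the fingers measure 117 mm over their backs; the gripper's body (75 mm by 190 mm) begins 51 mm behind the grasp point.
Start: joints at [-86.832, 30.224, 82.088, -0, 67.689, -10.227], TCP at [0.145, -0.608, 0.194] pointing down, gripper open.
Joint ranges: [-176.69, 176.69], [-43.24, 126.21], [12.49, 139.97], [-82, 262], [0, 151.66], [-163.58, 163.58]. Speed limits (degrees/s): [159.86, 159.86, 180, 180, 180, 180].

## Interface

Orientations are given as a 3x3 rotation matrix whose columns are the frame's x, y, z axes.
In Python, from rig import * gives the robot as it stands.
- The arm moves only by the tool send_rows, never from a script. Its argument "moves" is text: rows parted by semicolons, each of 5 numbers parted by spaces: the finger opening in mm, from 0 to 87, then the shift along the tool's x, y, z in mm, then the turn about the tool's y in degrees. In form: fingers dx dy dz yaw; .... A call has 1 to 20 rows; each row shifts and turns the commanded pose from where the row before left it, along the tool's axes as they then stand; what a row does not reach is not made up. A row lasts 1/12 s, in which the tool goes at most 41.7 mm and 7.16 degrees, less where a joint would pass 70% of its speed; a pose out of reach is approached as far as the arm can. A call is refused whole if a number of a shift passes 41.7 or a number of a turn 7.16, either way. A call with a gripper value outside its range is refused whole. The fingers move at their own pace and stop on an object; the grip force is fixed at half the most. Time passes only in rows, so rows that do not move let the fingers close. It gives the time, the measured TCP pose, the force and the opening at its end, in the units of the state.
- read_state(): the state, without advancing time (a new reading comes with each control period).
- capture(name): name is "scene" or "top" or "wrist"; returns a dict with "image" (384x512x3 uint8, blue, green, red), "z_map" (384x512 float32, m along the optical axis (not along the pixel's ray), 0 where there is no reading), "mtx" (3x3 intrinsics, pixels), "distortion" ([k1, k2, p1, p2, k3] as OpenCV has them; the pictures are not rectified), "origin" and "rotation" of the camera in the world; the wrist camera has in their place "tool_from_camera" (4x4, takes a point from camera to tool coordinates, whose origin is the TCP and whose axes are the tool frame's). Camera axes: x right, y up, looking along -z (the intrinsics and any distortion apply to the point x, -y, -z); pixel columns grow to the right and rows downward; lengths in m; the calibration is good to about 2 mm. A picture is of the moment at which its call begins: read the wrist's pose just before it.
- hand_in(): hands the job in, once; it reports no verdict.
Trained networks look in a picture, given as the dict that the camera call returned (one of the last four; its "shot" number tells which), for a name from the list of things; names that differ only in an ending like _2 or _b are one class to them, and where a whole thing is asked for, a point or a joint stands for the part that bears it (a point fixed in the world has none). Each returns a list of dicts, best first, with "p" (0 to 1); they miss things now and then, are a little off and sometimes report something else, mostly with a low value. They report only what shows in the picture. A call takes as long as a camera call. They do not tell look-alikes from the thing itself.
- search_frame(picture, name): "bbox" ([left, top, right, bottom] in pixels, round what is visible of it).
- masks_of(picture, name): "region" (384x512 bool, what is visible of it) and "bbox" ([left, top, right, bottom] in pixels, round what is visible of it).
- mark_of(picture, name): "pixel" ([row, column] in pixels: a listed point, or the origin of a listed thing).
The state is a dict: "time_s": time; "joint_positions": joint angles; "qvel": joint speeds; "tau": joint torques, N m; "position": TCP position; "tcp_rot": TCP orientation; "force": force on the tool from outside, world axes, zero at the start; "moment": the same for the moment, N m; "opening": opening from 0.0 (shut) to 1.0 (fully open).
Only numpy, scipy, OpenCV 4.12 (cv2) and the standard library are available. Lean on these libraries where they do the work, as an engineer would, in place of code of your own. Each camera call takes 0.05 s, during which the arm holds its last target. There are 200 camera calls.

## Task

Free the loose base of the mould from its steel ring: slide the wedge nose first into the slot of the knock-out stand until you feel it come up firmly against the stop hidden inside (do not ram it), so that the base is pushed up out of the ring. Then take the base from above and set it down flat on the free part of the steel tray without dropping it. Leave the wedge in the stand and the other things where they are.

Things in the scene. Friction and masses are not known exactly. Their poses are not given: they have to be found in the camera images.
- stand: Knock-out stand, fixed: an aluminium plate (106 x 164 mm, top at 52 mm) on two grey walls, and fixed upright on it a steel ring (96 mm outside, 63 mm bore, top 86 mm above the worktop). Origin on the worktop under the ring's centre; x is level and points the way the wedge goes in. A slot 37 mm wide, 44 mm high, floored by the bare worktop, runs along x under the plate from x = -52 mm
- slot_mouth (a point): Centre of the slot's open end, 52 mm before the ring's centre, 22 mm above the worktop; x points into the slot. Flared lead-in plates (34 mm high) stand before it out to x = -78 mm in the stand's frame, about 60 mm apart there
- stop_zone (a point): Point in the slot 80 mm past the ring's centre, 20 mm up: the end stop crosses the slot here, but it was set by hand up to 13 mm nearer or farther and is hidden from above, so it must be felt. It stands up to 40 N. Before it is reached the wedge resists with no more than about 8 N
- pin_tip (a point): Tip of the loose knock-out pin that hangs in the slot under the ring's centre, 9 mm above the worktop at rest. A wedge passing below lifts the pin, and the pin's head lifts the base through the ring
- base_center (a point): Loose mould base: a plain aluminium disc, 60 mm across, 28 mm thick, 0.17 to 0.35 kg, shallow recess in its top face. The point is its centre, half-way up; z points up. It lies loose in the ring, its top 6 mm below the ring's top edge, out of the fingers' reach; with the wedge home it stands 22 mm proud of the ring and stays up by itself
- mould_base: The same disc; the origin is the centre of its underside
- wedge_handle (a point): Centre of the wedge's handle, a dark steel block 36 mm long, 24 mm wide (across the wedge) and 48 mm high, from 37 to 85 mm above the worktop when the wedge lies on it; the point is 65 mm above the worktop. x points along the wedge to its nose. The handle's sides are flat and parallel
- wedge_nose (a point): Tip of the wedge's nose, 178 mm ahead of the handle's centre, 2.5 mm above the wedge's underside
- wedge: Wedge, loose on the worktop, 0.28 kg: grey plastic body 196 mm long, 30 mm wide, flat below, 37 mm high with a level top, then over the last 64 mm a ramp falling to a 5 mm thick nose; dark handle block on the tail end. Origin on the underside below the handle, x to the nose, z up. When home, the handle's centre is 85 to 111 mm before the ring's centre
- steel_tray: Steel tray, fixed, 190 x 270 mm with an 18 mm high rim; inner floor 160 mm along its x and 240 mm along its y, 2 mm above the worktop. Origin under its centre. The half on its +y side (nearer the robot) is free
- specimen_0_center (a point): Bystander in the tray: mounted specimen, cylinder 30 mm across, 21 mm high; centre
- specimen_3_center (a point): Bystander in the tray: mounted specimen, cylinder 25 mm across, 19 mm high; centre
- pot_center (a point): Bystander: red and white pot, 58 mm across, 50 mm high, the one just behind the stand; centre
- clay_center (a point): Bystander: tan levelling block, 33 x 61 x 22 mm; centre
Things that resemble listed ones, but are neither listed nor needed, are in the scene too. There is more than one size of the mould_base; the job needs the middle-sized.

How it is judged (in metres and radians):
On the way, in this order (a step that is already met when the one before it is completed fails the run):
1. the wedge is pressed firmly (over 6 N) against the stop in the stand, with the base standing up out of the ring by 12 mm or more (z of base_center in the frame of stand above 0.084 m and contact force between wedge and stand above 6 N and x of wedge_handle in the frame of stand above -0.115 m and y of wedge_handle in the frame of stand between -0.02 and 0.02 m), for 0.06 s.
2. the base is lifted clear of the ring (z of base_center in the frame of stand above 0.11 m), for 0.05 s.
At the end, for the whole second after the job is handed in: The base lies flat (tilt under 0.08 rad) and still on the tray's inner floor, its centre 12 to 20 mm above the worktop; the wedge is still in the stand's slot, its handle no more than 115 mm before the ring's centre and within 20 mm of the slot's line; base and wedge are released (x of base_center in the frame of steel_tray between -0.06 and 0.06 m and y of base_center in the frame of steel_tray between -0.1 and 0.1 m and z of base_center in the frame of steel_tray between 0.012 and 0.02 m and angle between base_center's own z axis and vertical below 0.08 rad and linear speed of mould_base below 0.02 m/s and contact force between the fingers and mould_base below 0.1 N and contact force between the fingers and wedge below 0.1 N and x of wedge_handle in the frame of stand above -0.115 m and y of wedge_handle in the frame of stand between -0.02 and 0.02 m); the robot touches nothing.
It fails at once if the wedge is rammed: over 40 N between wedge and stand (contact force between wedge and stand above 40 N).
It fails at once if the base is dropped: it moves at over 0.5 m/s with no finger on it (linear speed of mould_base above 0.5 m/s and contact force between the fingers and mould_base below 0.05 N).
It fails at once if a bystander (specimens, pot or tan block) is moved by over 30 mm (distance of any of specimen_0_center, specimen_3_center, pot_center, clay_center from where it was at the start of the episode above 0.03 m).
It also fails if it takes over 69 s, if anything falls off the work surface, if the arm or the gripper's body presses on something with over 40 N, if the wrist force passes 120 N, or if a joint passes its speed limit or range.

## Working session

There is one attempt and no reset: what is moved stays moved. The work goes in short steps, Python scripts to look and compute and a tool call to move; the robot and the scene stay as the last step left them, time stands still between calls to the robot, and variables do not carry over. Pictures are saved under pics/ and viewed, about 8 in all and at most 12, crops included, and the job is handed in when it is done.

Besides the shell and the picture viewer there is one more tool, called after "Request:" as name(argument=value, ...), one argument or row to a line, values as JSON. send_rows: Moves the arm, as the interface text tells. Its arguments: {"type":"object","properties":{"moves":{"type":"string"}},"required":["moves"]}

```bash
ls; mkdir -p pics; cat > h.py <<'E'
from rig import *
import numpy as np, cv2
def cam(p):
    if "origin" in p: return np.array(p["rotation"]),np.array(p["origin"])
    s=p["st"]; T=np.array(p["tool_from_camera"]); R=np.array(s["tcp_rot"]); return R@T[:3,:3], R@T[:3,3]+np.array(s["position"])
def shot(n):
    s=read_state(); p=capture(n); p["st"]=s; return p
def ray(p,uv):
    uv=np.array(uv,float).reshape(-1,1,2)
    x=cv2.undistortPoints(uv,np.array(p["mtx"]),np.array(p["distortion"])).reshape(-1,2)
    return np.c_[x[:,0],-x[:,1],-np.ones(len(x))]
def atz(p,uv,z):
    R,o=cam(p); d=ray(p,uv)@R.T; return o+d*((z-o[2])/d[:,2])[:,None]
def pts(p,uv):
    R,o=cam(p); uv=np.array(uv).reshape(-1,2); z=p["z_map"][uv[:,1].astype(int),uv[:,0].astype(int)]
    return (ray(p,uv)*z[:,None])@R.T+o
E
python3 - <<'E'
from h import *
ims=[]
for n in ("scene","top"):
    p=shot(n); cv2.imwrite(f"pics/{n}.png",p["image"])
    print(n,cam(p)[1].round(3),np.array(p["mtx"]).round(1).tolist())
    for k in ["stand","slot_mouth","base_center","wedge_handle","wedge_nose","wedge","steel_tray","specimen_0_center","specimen_3_center","pot_center","clay_center"]:
        r=mark_of(p,k)
        print(k,[(round(q["p"],2),np.round(q["pixel"]).tolist()) for q in r][:4])
E
```

```text
pics
scene [0.185 0.753 0.66 ] [[390.5, 0.0, 258.5], [0.0, 390.5, 190.0], [0.0, 0.0, 1.0]]
stand [(0.56, [209.0, 273.0])]
slot_mouth [(0.71, [192.0, 283.0])]
base_center [(0.6, [206.0, 327.0]), (0.5, [174.0, 247.0]), (0.48, [188.0, 268.0])]
wedge_handle [(0.86, [141.0, 340.0])]
wedge_nose [(0.76, [151.0, 287.0]), (0.72, [192.0, 283.0])]
wedge [(0.97, [158.0, 342.0])]
steel_tray []
specimen_0_center [(0.49, [295.0, 167.0]), (0.29, [300.0, 213.0])]
specimen_3_center [(0.65, [151.0, 287.0]), (0.43, [270.0, 182.0])]
pot_center [(0.9, [184.0, 202.0]), (0.18, [300.0, 212.0])]
clay_center [(0.87, [249.0, 304.0])]
top [0.557 0.01  1.373] [[459.4, 0.0, 253.1], [0.0, 459.4, 191.2], [0.0, 0.0, 1.0]]
stand [(0.83, [199.0, 254.0])]
slot_mouth [(0.86, [202.0, 271.0])]
base_center [(0.82, [251.0, 272.0]), (0.79, [198.0, 253.0]), (0.59, [159.0, 292.0])]
wedge_handle [(0.57, [226.0, 378.0]), (0.33, [188.0, 130.0])]
wedge_nose [(0.86, [168.0, 359.0])]
wedge [(0.89, [226.0, 371.0])]
steel_tray [(0.96, [213.0, 146.0])]
specimen_0_center [(0.57, [188.0, 129.0]), (0.55, [184.0, 147.0])]
specimen_3_center [(0.62, [183.0, 151.0]), (0.53, [254.0, 218.0])]
pot_center [(0.69, [134.0, 244.0]), (0.42, [189.0, 127.0])]
clay_center [(0.48, [255.0, 220.0])]
```

```bash
python3 - <<'E'
import cv2
a=cv2.imread("pics/top.png");s=cv2.imread("pics/scene.png")
cv2.imwrite("pics/top2.png",cv2.resize(a[100:300,80:440],(792,440),interpolation=cv2.INTER_CUBIC))
cv2.imwrite("pics/sc2.png",cv2.resize(s,(768,576)))
E
```

```text
(no output)
```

View pics/top2.png

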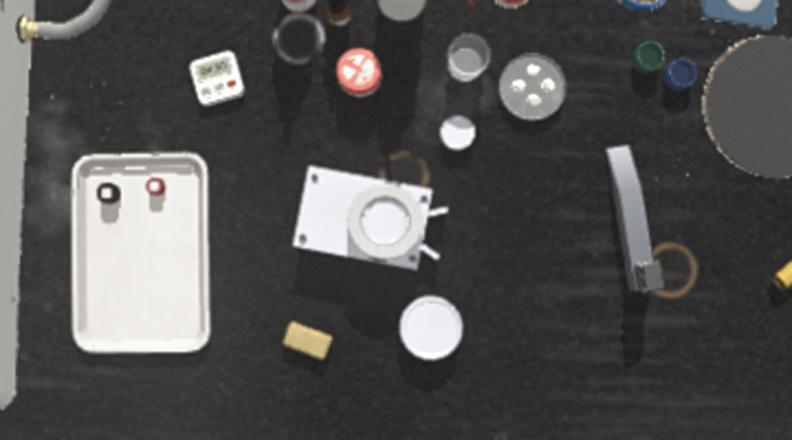

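View pics/sc2.png

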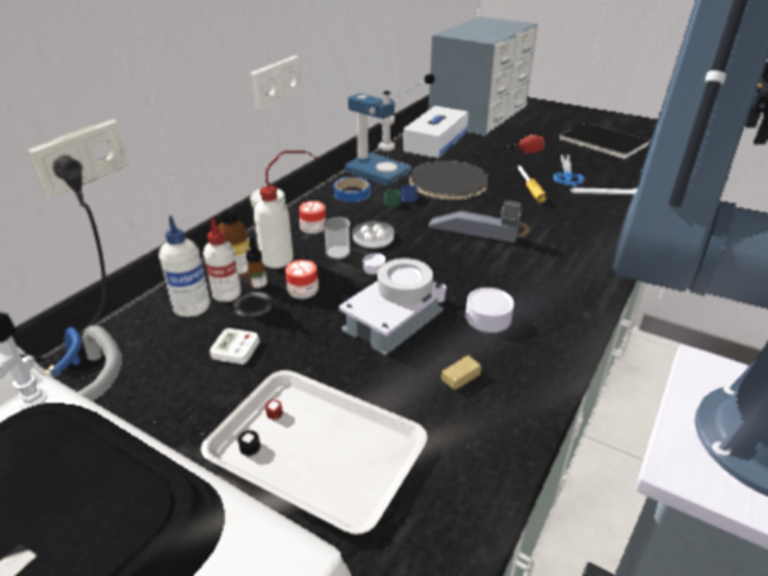

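```bash
cat >> h.py <<'E'
def cloud(p):
    v,u=np.mgrid[0:384,0:512]; uv=np.c_[u.ravel(),v.ravel()]; return pts(p,uv).reshape(384,512,3)
E
python3 - <<'E'
from h import *
print({k:np.round(v,3).tolist() for k,v in read_state().items()})
p=shot("top"); C=cloud(p)
def px(k,i,z):
    r=mark_of(p,k); 
    if len(r)>i: print(k,[(round(q["p"],2),np.round(atz(p,[q["pixel"][::-1]],z)[0],3).tolist()) for q in r[:3]])
for k,z in [("wedge_handle",.065),("wedge_nose",.003),("wedge",0),("slot_mouth",.022),("stand",0),("base_center",.066),("steel_tray",0),("pot_center",.025),("clay_center",.011)]: px(k,0,z)
def reg(x0,x1,y0,y1,z0,z1):
    m=(C[...,0]>x0)&(C[...,0]<x1)&(C[...,1]>y0)&(C[...,1]<y1)&(C[...,2]>z0)&(C[...,2]<z1)&(p["z_map"]>0)
    return C[m]
def box(n,P):
    if len(P)<4: print(n,len(P));return
    r=cv2.minAreaRect((P[:,:2]*1000).astype(np.float32)); print(n,len(P),np.round(r[0]).tolist(),np.round(r[1],0).tolist(),round(r[2],1),P[:,2].mean().round(4))
s=atz(p,[[254,199]],0.05)[0]; h=atz(p,[[378,226]],.085)[0]
print(s,h)
box("plate",reg(s[0]-.13,s[0]+.13,s[1]-.13,s[1]+.2,.045,.06))
box("ring",reg(s[0]-.13,s[0]+.13,s[1]-.13,s[1]+.13,.082,.1))
box("base",reg(s[0]-.13,s[0]+.13,s[1]-.13,s[1]+.13,.07,.0825))
box("handle",reg(h[0]-.1,h[0]+.1,h[1]-.1,h[1]+.1,.06,.1))
box("wedge",reg(h[0]-.1,h[0]+.25,h[1]-.1,h[1]+.1,.01,.1))
t=atz(p,[[146,213]],0)[0]
box("tray",reg(t[0]-.2,t[0]+.2,t[1]-.15,t[1]+.15,.01,.03))
E
```

```text
{'time_s': 1.2, 'joint_positions': [-86.832, 30.224, 82.087, -0.002, 67.691, -10.227], 'qvel': [0.037, 0.101, -0.047, -0.081, 0.005, -0.012], 'tau': [0.001, -44.002, -17.699, 0.063, 0.05, -0.0], 'position': [0.145, -0.608, 0.194], 'tcp_rot': [[0.232, -0.0, 0.973], [-0.973, 0.0, 0.232], [-0.0, -1.0, -0.0]], 'force': [0.054, 0.466, -0.423], 'moment': [-0.093, 0.038, 0.009], 'opening': 1.0}
wedge_handle [(0.77, [0.527, -0.343, 0.065])]
wedge_nose [(0.61, [0.706, -0.301, 0.003])]
wedge [(0.93, [0.53, -0.334, 0.0])]
slot_mouth [(0.84, [0.589, -0.037, 0.022])]
stand [(0.62, [0.594, 0.011, 0.0])]
base_center [(0.92, [0.447, -0.046, 0.066]), (0.7, [0.712, -0.085, 0.066]), (0.65, [0.599, 0.011, 0.066])]
steel_tray [(0.6, [0.554, 0.346, 0.0])]
pot_center [(0.61, [0.789, 0.059, 0.025])]
clay_center [(0.77, [0.437, 0.125, 0.011])]
[0.59834634 0.01527278 0.05      ] [ 0.5305494  -0.33851928  0.085     ]
plate 1182 [598.0, 42.0] [164.0, 106.0] 80.7 0.0522
ring 519 [593.0, 12.0] [93.0, 93.0] 46.5 0.0861
base 381 [590.0, 12.0] [85.0, 89.0] 14.8 0.0788
handle 141 [533.0, -334.0] [37.0, 26.0] 10.0 0.0819
wedge 864 [623.0, -365.0] [313.0, 148.0] 0.1 0.0388
tray 1159 [542.0, 360.0] [270.0, 221.0] 1.5 0.017
```

Top view (zoomed): stand and ring at full-res (254,199), its slot mouth and flares facing right. The wedge is at (371,200), handle at its lower end and nose up. The tray is at left (146,213), its lower half free.

Three discs could be the base: small (288,159), large (276,249), and the one in the ring (254,199). The one in the ring is the middle size and the one the task describes.

Next I'll move over the handle.

Request:
send_rows(
  moves="87 -11 0 27.5 0;87 -11 0 27.5 0;87 -11 0 27.5 0;87 -11 0 27.5 0;87 -11 0 27.5 0;87 -11 0 27.5 0;87 -11 0 27.5 0;87 -11 0 27.5 0;87 -11 0 27.5 0;87 -11 0 27.5 0;87 -11 0 27.5 0;87 -11 0 27.5 0;87 -11 0 27.5 0;87 -11 0 27.5 0;87 -11 0 27.5 0;87 -11 0 27.5 0;87 0 0 0 3.4;87 0 0 0 0;87 0 0 0 0",
)

```text
time_s: 3.28
position: [0.5321, -0.3346, 0.1942]
tcp_rot: [[0.176, -0.001, 0.984], [-0.984, -0.0, 0.176], [-0.0, -1.0, -0.001]]
force: [-0.2, 0.1, -0.3]
opening: 0.997
```

```bash
cat >> h.py <<'E'
def box(n,P):
    if len(P)<8: print(n,len(P));return
    r=cv2.minAreaRect((P[:,:2]*1000).astype(np.float32)); print(n,len(P),np.round(r[0],1).tolist(),np.round(r[1],1).tolist(),round(r[2],1),P[:,2].mean().round(4))
def to(x,y,z,ang=None):
    s=read_state(); R=np.array(s["tcp_rot"]); d=R.T@(np.array([x,y,z])-s["position"])*1000
    a=np.degrees(np.arctan2(R[1,2],R[0,2])); print("t",s["time_s"],"tcp",np.round(s["position"],4),"ang",a.round(2),"F",np.round(s["force"],1),"op",s["opening"],"shift",d.round(1),"turn",None if ang is None else round(a-ang,2))
E
python3 - <<'E'
from h import *
to(.533,-.334,.046,10)
p=shot("wrist"); cv2.imwrite("pics/w1.png",p["image"]); C=cloud(p); z=C[...,2]; ok=(p["z_map"]>0)
m=ok&(z>.075)&(z<.095)&(abs(C[...,0]-.533)<.06)&(abs(C[...,1]+.334)<.06); box("handle",C[m])
m=ok&(z>.03)&(z<.045); box("body",C[m])
for k,zz in [("wedge_handle",.065),("wedge_nose",.003)]:
    print(k,[(round(q["p"],2),np.round(q["pixel"]).tolist(),np.round(atz(p,[q["pixel"][::-1]],zz)[0],3).tolist()) for q in mark_of(p,k)[:3]])
E
```

```text
t 3.2833 tcp [ 0.5321 -0.3346  0.1942] ang 10.12 F [-0.2  0.1 -0.3] op 0.9972743882344868 shift [ -0.4 148.2   1.1] turn 0.12
handle 735 [531.9, -332.6] [36.7, 23.3] 9.8 0.0854
body 6164 [541.7, -170.2] [209.5, 346.3] 9.4 0.0373
wedge_handle [(0.93, [184.0, 250.0], [0.529, -0.331, 0.065])]
wedge_nose [(0.82, [26.0, 255.0], [0.709, -0.305, 0.003])]
```

View pics/w1.png

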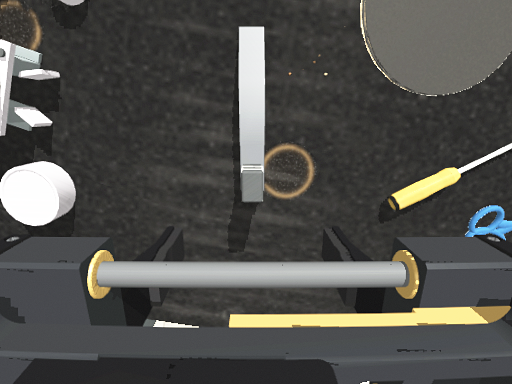

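The wrist view shows the wedge upright in the picture: handle at (250,184), nose at (252,26), standing clear between the fingers. I'll descend and grip.

Request:
send_rows(
  moves="87 -2 25 0.5 0.3;87 0 25 0 0;87 0 25 0 0;87 0 25 0 0;87 0 25 0 0;87 0 22 0 0;87 0 0 0 0;10 0 0 0 0;10 0 0 0 0;10 0 0 0 0;10 0 0 0 0;10 0 0 0 0;10 0 0 0 0;10 0 0 0 0;10 0 0 0 0;10 0 0 0 0",
)

```text
time_s: 4.77
position: [0.5323, -0.3327, 0.0475]
tcp_rot: [[0.169, 0.0, 0.986], [-0.986, -0.0, 0.169], [0.0, -1.0, 0.0]]
force: [0.1, 0.5, 0.5]
opening: 0.404
```

Request:
send_rows(
  moves="10 0 0 0 0;10 0 0 0 0;10 0 0 0 0;10 0 0 0 0;10 0 -1 0 0;10 0 0 0 -5.9;10 0 0 0 -5.9;10 0 0 0 -5.9;10 0 0 0 -5.9;10 0 0 0 -5.9;10 0 0 0 -5.9;10 0 0 0 -5.9;10 0 0 0 -5.9;10 0 0 0 -5.9;10 0 0 0 -5.9;10 0 0 0 -5.9;10 0 0 0 -6;10 0 0 0 0;10 0 0 0 0",
)

```text
time_s: 6.35
position: [0.5318, -0.3324, 0.0479]
tcp_rot: [[0.986, -0.001, 0.166], [-0.166, 0.001, 0.986], [-0.001, -1.0, 0.001]]
force: [-0.1, 0.6, -2.1]
opening: 0.271
```

```bash
python3 - <<'E'
from h import *
to(.546,-.274,.048,80.7)
for n in ("wrist","top"):
    p=shot(n); cv2.imwrite(f"pics/{n}2.png",p["image"]); C=cloud(p); z=C[...,2]; ok=(p["z_map"]>0)&(abs(C[...,0]-.593)<.14)&(C[...,1]>-.12)&(C[...,1]<.22)
    print(n); box("plate",C[ok&(abs(z-.052)<.004)]); box("ring",C[ok&(abs(z-.086)<.003)])
    for k,zz in [("wedge_handle",.065),("wedge_nose",.003),("slot_mouth",.022),("stand",0)]:
        print(k,[(round(q["p"],2),np.round(q["pixel"]).tolist(),np.round(atz(p,[q["pixel"][::-1]],zz)[0],3).tolist()) for q in mark_of(p,k)[:3]])
E
```

```text
t 6.35 tcp [ 0.5318 -0.3324  0.0479] ang 80.45 F [-0.1  0.6 -2.1] op 0.2712960848425957 shift [ 4.3 -0.1 59.9] turn -0.25
wrist
plate 0
ring 0
wedge_handle [(0.56, [238.0, 255.0], [0.533, -0.335, 0.065])]
wedge_nose []
slot_mouth []
stand []
top
plate 1009 [598.0, 41.8] [164.1, 105.9] 80.8 0.0523
ring 405 [593.2, 12.1] [93.2, 93.3] 46.8 0.0859
wedge_handle [(0.75, [221.0, 377.0], [0.545, -0.339, 0.065])]
wedge_nose [(0.85, [216.0, 312.0], [0.555, -0.159, 0.003])]
slot_mouth []
stand [(0.82, [200.0, 255.0], [0.598, 0.012, 0.0]), (0.19, [186.0, 128.0], [0.628, 0.398, 0.0])]
```

View pics/wrist2.png

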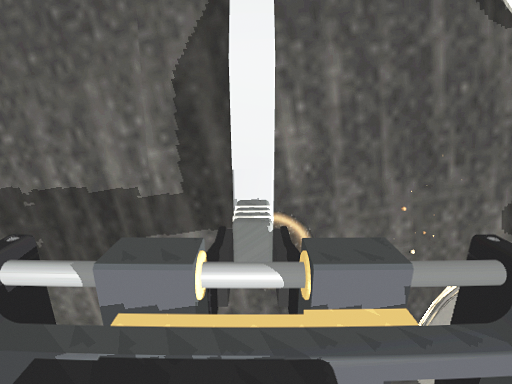

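The wrist view shows the wedge straight between the pads, running up the picture at column 252. The top camera gives the same stand pose as before. Next I'll align with the slot line and advance to the flares.

Request:
send_rows(
  moves="10 5 0 0 -0.3;10 0 0 10 0;10 0 0 10 0;10 0 0 10 0;10 0 0 10 0;10 0 0 10 0;10 0 0 10 0;10 0 0 10 0;10 0 0 10 0;10 0 0 10 0;10 0 0 0 0;10 0 0 0 0",
)

```text
time_s: 7.85
position: [0.5514, -0.2439, 0.0483]
tcp_rot: [[0.988, -0.0, 0.157], [-0.157, -0.0, 0.988], [-0.0, -1.0, -0.0]]
force: [-0.9, 0.0, -2.2]
opening: 0.276
```

```bash
cat >> h.py <<'E'
def stand(P):
    c=np.array([.5932,.0121]); a=np.radians(80.8); u=np.array([np.cos(a),np.sin(a)]); d=np.array(P)[:2]-c
    return np.round([d@u*1000, (u[0]*d[1]-u[1]*d[0])*1000],1)
E
python3 - <<'E'
from h import *
s=read_state(); print("stand xy",stand(s["position"])); to(.5538,-.231,.048,80.8)
p=shot("top"); cv2.imwrite("pics/t3.png",cv2.resize(p["image"][150:260,230:400],(680,440),interpolation=cv2.INTER_CUBIC))
C=cloud(p); z=C[...,2]; ok=(p["z_map"]>0)&(abs(C[...,0]-.56)<.1)&(C[...,1]>-.21)&(C[...,1]<-.10)
box("wedgetop",C[ok&(abs(z-.037)<.005)])
E
```

```text
stand xy [-259.4    0.3]
t 7.85 tcp [ 0.5514 -0.2439  0.0483] ang 80.98 F [-0.9  0.  -2.2] op 0.2755531177650397 shift [ 0.3  0.3 13.1] turn 0.18
wedgetop 282 [563.4, -160.5] [98.7, 29.9] 81.6 0.0375
```

View pics/t3.png

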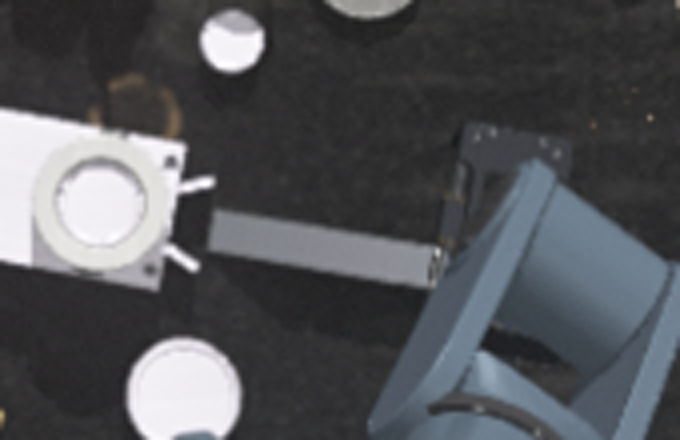

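Nose at crop (212,230), centred between the flares at (200,183) and (185,260). Proceeding into the slot.

Request:
send_rows(
  moves="10 0 0 6 0.2;10 0 0 6 0;10 0 0 6 0;10 0 0 6 0;10 0 0 6 0;10 0 0 6 0;10 0 0 6 0;10 0 0 6 0;10 0 0 0 0",
)

```text
time_s: 8.65
position: [0.559, -0.1956, 0.0483]
tcp_rot: [[0.987, -0.001, 0.161], [-0.161, 0.001, 0.987], [-0.001, -1.0, 0.001]]
force: [0.7, -0.5, -2.1]
opening: 0.272
```

```bash
python3 -c "
from h import *
print(stand(read_state()['position'])); to(.593-.13*.16,.0121-.13*.987,.048,80.8)"
```

```text
[-210.5    0.5]
t 8.65 tcp [ 0.559  -0.1956  0.0483] ang 80.76 F [ 0.7 -0.5 -2.1] op 0.27230798223337727 shift [ 0.3  0.4 80.5] turn -0.04
```

Request:
send_rows(
  moves="10 0 0 6 0;10 0 0 6 0;10 0 0 6 0;10 0 0 6 0;10 0 0 6 0;10 0 0 6 0;10 0 0 0 0",
)

```text
time_s: 9.23
position: [0.5648, -0.1602, 0.0483]
tcp_rot: [[0.987, -0.001, 0.161], [-0.161, 0.001, 0.987], [-0.001, -1.0, 0.001]]
force: [-1.1, 0.6, -3.6]
opening: 0.27
```

Request:
send_rows(
  moves="10 0 0 6 0;10 0 0 6 0;10 0 0 6 0;10 0 0 6 0;10 0 0 6 0;10 0 0 6 0;10 0 0 6 0;10 0 0 0 0",
)

```text
time_s: 9.9
position: [0.5733, -0.1219, 0.0493]
tcp_rot: [[0.987, 0.003, 0.161], [-0.161, -0.003, 0.987], [0.004, -1.0, -0.003]]
force: [0.6, -4.3, -0.8]
opening: 0.275
```

```bash
python3 -c "
from h import *
print(stand(read_state()['position'])); to(.593-.11*.16,.0121-.11*.987,.048,80.8)"
```

```text
[-135.4   -1.7]
t 9.9 tcp [ 0.5733 -0.1219  0.0493] ang 80.73 F [ 0.6 -4.3 -0.8] op 0.2749997856830256 shift [-2.   1.2 25.4] turn -0.07
```

Request:
send_rows(
  moves="10 0 0 3 0;10 0 0 3 0;10 0 0 3 0;10 0 0 3 0;10 0 0 3 0;10 0 0 0 0",
)

```text
time_s: 10.4
position: [0.575, -0.1069, 0.0488]
tcp_rot: [[0.987, 0.002, 0.162], [-0.162, -0.002, 0.987], [0.002, -1.0, -0.002]]
force: [0.4, -4.0, -1.7]
opening: 0.271
```

Request:
send_rows(
  moves="10 0 0 2 0;10 0 0 2 0;10 0 0 2 0;10 0 0 0 0",
)

```text
time_s: 10.73
position: [0.5757, -0.1006, 0.0486]
tcp_rot: [[0.987, 0.001, 0.162], [-0.162, -0.001, 0.987], [0.001, -1.0, -0.001]]
force: [-0.6, -4.5, -2.9]
opening: 0.268
```

```bash
python3 -c "
from h import *
print(stand(read_state()['position'])); to(.593-.11*.16,.0121-.11*.987,.048,80.8)"
```

```text
[-114.    -0.7]
t 10.7333 tcp [ 0.5757 -0.1006  0.0486] ang 80.69 F [-0.6 -4.5 -2.9] op 0.26849141013462663 shift [-0.9  0.6  4. ] turn -0.11
```

Request:
send_rows(
  moves="10 0 0 1.5 0;10 0 0 1.5 0;10 0 0 1.5 0;10 0 0 0 0",
)

```text
time_s: 11.07
position: [0.5759, -0.0948, 0.0482]
tcp_rot: [[0.987, 0.0, 0.162], [-0.162, 0.001, 0.987], [-0.0, -1.0, 0.001]]
force: [0.2, -3.1, -3.1]
opening: 0.272
```

Request:
send_rows(
  moves="10 0 0 1.5 0;10 0 0 1.5 0;10 0 0 1.5 0;10 0 0 0 0",
)

```text
time_s: 11.4
position: [0.5763, -0.09, 0.0482]
tcp_rot: [[0.987, -0.001, 0.162], [-0.162, 0.001, 0.987], [-0.001, -1.0, 0.001]]
force: [-0.1, -1.4, -3.8]
opening: 0.271
```

Request:
send_rows(
  moves="10 0 0 1.5 0;10 0 0 1.5 0;10 0 0 0 0",
)

```text
time_s: 11.65
position: [0.5769, -0.0872, 0.0482]
tcp_rot: [[0.987, -0.0, 0.162], [-0.162, 0.001, 0.987], [-0.001, -1.0, 0.001]]
force: [-0.3, -1.8, -2.6]
opening: 0.273
```

Request:
send_rows(
  moves="10 0 0 1.5 0;10 0 0 1.5 0;10 0 0 0 0",
)

```text
time_s: 11.9
position: [0.5774, -0.0842, 0.0483]
tcp_rot: [[0.987, -0.0, 0.162], [-0.162, 0.001, 0.987], [-0.0, -1.0, 0.001]]
force: [0.1, -1.2, -3.4]
opening: 0.27
```

Request:
send_rows(
  moves="10 0 0 1.5 0;10 0 0 1.5 0;10 0 0 0 0",
)

```text
time_s: 12.15
position: [0.578, -0.0813, 0.0483]
tcp_rot: [[0.987, -0.0, 0.162], [-0.162, 0.001, 0.987], [-0.0, -1.0, 0.001]]
force: [0.7, -0.7, -3.4]
opening: 0.273
```

Request:
send_rows(
  moves="10 0 0 1.5 0;10 0 0 1.5 0;10 0 0 0 0",
)

```text
time_s: 12.4
position: [0.5785, -0.0784, 0.0483]
tcp_rot: [[0.987, -0.0, 0.162], [-0.162, 0.001, 0.987], [-0.0, -1.0, 0.001]]
force: [-0.3, -1.5, -3.0]
opening: 0.275
```

Request:
send_rows(
  moves="10 0 0 1.5 0;10 0 0 1.5 0;10 0 0 0 0",
)

```text
time_s: 12.65
position: [0.579, -0.0755, 0.0483]
tcp_rot: [[0.987, -0.0, 0.162], [-0.162, 0.001, 0.987], [-0.0, -1.0, 0.001]]
force: [-0.5, -1.2, -4.2]
opening: 0.272
```

Request:
send_rows(
  moves="10 0 0 1.5 0;10 0 0 1.5 0;10 0 0 0 0",
)

```text
time_s: 12.9
position: [0.5795, -0.0724, 0.0483]
tcp_rot: [[0.987, -0.0, 0.162], [-0.162, 0.001, 0.987], [-0.0, -1.0, 0.001]]
force: [1.4, -1.6, -3.7]
opening: 0.271
```

```bash
python3 - <<'E'
from h import *
print(stand(read_state()['position']));to(0.578,-.08,.048,80.8)
p=shot("wrist"); cv2.imwrite("pics/w4.png",p["image"]); C=cloud(p); z=C[...,2]; ok=p["z_map"]>0
near=np.hypot(C[...,0]-.593,C[...,1]-.012)<.03
P=C[ok&near]; print("base top z",np.percentile(P[:,2],[10,50,90]).round(4))
m=ok&(np.hypot(C[...,0]-.578,C[...,1]+.078)<.04)&(abs(z-.085)<.006); box("handle",C[m]); 
if m.sum(): print(stand(np.array(cv2.minAreaRect((C[m][:,:2]).astype(np.float32))[0])))
E
```

```text
[-85.6  -0. ]
t 12.9 tcp [ 0.5795 -0.0724  0.0483] ang 80.68 F [ 1.4 -1.6 -3.7] op 0.27133030465429325 shift [-0.3  0.3 -7.7] turn -0.12
base top z [0.1071 0.1081 0.1093]
handle 2049 [580.2, -67.2] [26.6, 41.4] 81.2 0.0863
[-80.4   0.2]
```

View pics/w4.png

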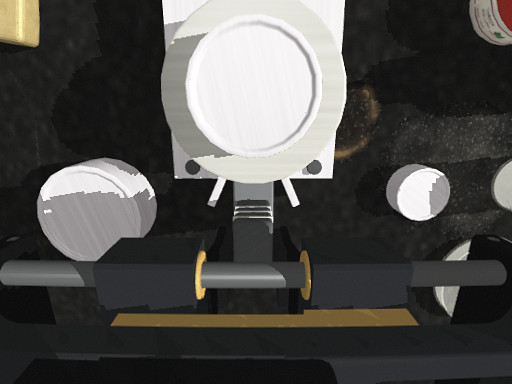

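The wrist view shows the base raised (disc at (253,85), top at 108 mm) and the handle between the pads at (253,220). The stop has not been felt yet, so I'll keep creeping.

Request:
send_rows(
  moves="10 0 0 1 0;10 0 0 1 0;10 0 0 0 0",
)

```text
time_s: 13.2
position: [0.5798, -0.0708, 0.0483]
tcp_rot: [[0.987, -0.0, 0.162], [-0.162, 0.0, 0.987], [-0.0, -1.0, 0.0]]
force: [0.1, -2.4, -3.8]
opening: 0.271
```

Request:
send_rows(
  moves="10 0 0 1 0;10 0 0 1 0;10 0 0 0 0",
)

```text
time_s: 13.45
position: [0.5802, -0.0695, 0.0485]
tcp_rot: [[0.987, -0.0, 0.161], [-0.161, -0.001, 0.987], [0.0, -1.0, -0.001]]
force: [-1.3, -3.8, -2.7]
opening: 0.272
```

Request:
send_rows(
  moves="10 0 0 1 0;10 0 0 1 0;10 0 0 0 0",
)

```text
time_s: 13.7
position: [0.5807, -0.0693, 0.049]
tcp_rot: [[0.987, 0.0, 0.16], [-0.16, -0.004, 0.987], [0.001, -1.0, -0.004]]
force: [-3.1, -9.4, 0.1]
opening: 0.269
```

Request:
send_rows(
  moves="10 0 0 1 0;10 0 0 1 0;10 0 0 0 0",
)

```text
time_s: 13.95
position: [0.5812, -0.0692, 0.0495]
tcp_rot: [[0.987, 0.001, 0.159], [-0.159, -0.007, 0.987], [0.002, -1.0, -0.007]]
force: [-4.4, -14.2, 1.4]
opening: 0.271
```

The wedge stopped at y ≈ −0.069 and the force rose to about 15 N, so this is the stop. I'll hold briefly, ease off, and release.

Request:
send_rows(
  moves="10 0 0 0 0;10 0 0 0 0;10 0 0 0 0;10 0 0 -1 0;10 0 0 -1.5 0;10 0 0 -1.5 0;10 0 0 0 0;40 0 0 0 0;60 0 0 0 0;60 0 0 0 0;60 0 0 0 0;60 0 0 0 0;60 0 0 0 0",
)

```text
time_s: 15.03
position: [0.5803, -0.0686, 0.0485]
tcp_rot: [[0.987, 0.0, 0.161], [-0.161, 0.0, 0.987], [0.0, -1.0, 0.0]]
force: [-0.3, 0.4, 0.5]
opening: 0.633
```

```bash
python3 - <<'E'
from h import *
print(stand(read_state()['position']));to(0.5932,.0121,.2,80.8)
E
```

```text
[-81.8  -0.2]
t 15.0333 tcp [ 0.5803 -0.0686  0.0485] ang 80.71 F [-0.3  0.4  0.5] op 0.6326485257362725 shift [  -0.3 -151.5   81.8] turn -0.09
```

Request:
send_rows(
  moves="60 0 -10 0 0;70 0 -20 0 0;87 0 -25 0 0;87 0 -25 0 0;87 0 -25 0 0;87 0 -25 0 0;87 0 -22 0 0;87 0 0 0 0;87 0 0 0 0",
)

```text
time_s: 15.78
position: [0.5811, -0.0692, 0.2024]
tcp_rot: [[0.987, 0.004, 0.162], [-0.162, -0.001, 0.987], [0.004, -1.0, -0.0]]
force: [-0.0, -0.8, 0.6]
opening: 0.995
```

```bash
python3 - <<'E'
from h import *
p=shot("wrist"); C=cloud(p); z=C[...,2]; ok=p["z_map"]>0
near=ok&(np.hypot(C[...,0]-.593,C[...,1]-.012)<.07)
for n,m in [("base",near&(z>.100)&(z<.115)),("ring",near&(abs(z-.086)<.004))]:
    P=C[m]; (c,r)=cv2.minEnclosingCircle((P[:,:2]*1000).astype(np.float32)); print(n,len(P),np.round(c,1),round(r,1),P[:,2].mean().round(4))
P=C[near&(z>.100)&(z<.115)]; A=np.c_[P[:,:2],np.ones(len(P))]; k=np.linalg.lstsq(A,P[:,2],rcond=None)[0]; print("tilt",k[:2].round(3))
print("base mark",[np.round(atz(p,[q["pixel"][::-1]],.094)[0],4).tolist() for q in mark_of(p,"base_center")[:3]])
m=ok&(np.hypot(C[...,0]-.578,C[...,1]+.07)<.05)&(abs(z-.085)<.006); box("handle",C[m])
print(stand(np.array(cv2.minAreaRect((C[m][:,:2]).astype(np.float32))[0])))
to(0.5932,.0121,.0895,80.8)
E
```

```text
base 3115 [594.   14.6] 30.0 0.1076
ring 3918 [591.    2.3] 60.3 0.087
tilt [0.001 0.   ]
base mark [[0.69, -0.0628, 0.094], [0.485, -0.0371, 0.094], [0.5928, 0.0172, 0.094]]
handle 982 [581.7, -54.4] [67.0, 43.8] 80.7 0.0862
[-67.4   0.7]
t 15.8833 tcp [ 0.5793 -0.0687  0.1998] ang 80.69 F [ 0.9  0.2 -0.5] op 0.9950783410320859 shift [  0.9 110.3  82. ] turn -0.11
```

Request:
send_rows(
  moves="87 0.5 0 20 0;87 0.5 0 20 0;87 0 0 20 0;87 0 0 24.4 0;87 0 0 0 0;87 0 25 0 0;87 0 25 0 0;87 0 20 0 0;87 0 10 0 0;87 0 10 0 0;87 0 10 0 0;87 0 7 0 0;87 0 0 0 0;87 0 0 0 0",
)

```text
time_s: 17.05
position: [0.595, 0.014, 0.0934]
tcp_rot: [[0.987, 0.0, 0.162], [-0.162, -0.0, 0.987], [0.0, -1.0, 0.0]]
force: [0.1, -0.6, -0.2]
opening: 1.002
```

```bash
python3 - <<'E'
from h import *
to(0.594,.0146,.0895,80.8)
E
```

```text
t 17.05 tcp [0.595  0.014  0.0934] ang 80.69 F [ 0.1 -0.6 -0.2] op 1.0021452277042502 shift [-1.1  3.9  0.5] turn -0.11
```

Lower 4 mm and close.

Request:
send_rows(
  moves="87 -1 4 0.5 0;87 0 0 0 0;45 0 0 0 0;45 0 0 0 0;45 0 0 0 0;45 0 0 0 0;45 0 0 0 0;45 0 0 0 0;45 0 0 0 0;45 0 0 0 0;45 0 0 0 0;45 0 0 0 0",
)

```text
time_s: 18.05
position: [0.5939, 0.0147, 0.0893]
tcp_rot: [[0.987, -0.0, 0.162], [-0.162, 0.0, 0.987], [-0.0, -1.0, 0.0]]
force: [0.4, -0.4, 0.2]
opening: 0.521
```

```bash
python3 - <<'E'
from h import *
to(0.594,.0146,.0895,80.8)
E
```

```text
t 18.05 tcp [0.5939 0.0147 0.0893] ang 80.7 F [ 0.4 -0.4  0.2] op 0.521457364762606 shift [ 0.1 -0.2 -0.1] turn -0.1
```

The opening is 45 mm where the disc should have held it at 60, so something is wrong. Looking now.

```bash
python3 - <<'E'
from h import *
a=shot("wrist"); b=shot("scene")
s=b["image"][100:250,180:400]
cv2.imwrite("pics/x5.png",np.vstack([cv2.resize(a["image"][:,:],(400,300)),cv2.resize(s,(400,273),interpolation=cv2.INTER_CUBIC)]))
C=cloud(a); z=C[...,2]; ok=(a["z_map"]>0)&(np.hypot(C[...,0]-.594,C[...,1]-.0146)<.06)&(C[...,2]>.07)
print(ok.sum(), np.histogram(z[ok],bins=np.arange(.07,.14,.004)))
E
```

```text
61990 (array([  75,   72,   88,  466, 3989,  103,   90,  115,  183, 4727,    5,
          7,  111,  139,  142,  149,  156]), array([0.07 , 0.074, 0.078, 0.082, 0.086, 0.09 , 0.094, 0.098, 0.102,
       0.106, 0.11 , 0.114, 0.118, 0.122, 0.126, 0.13 , 0.134, 0.138]))
```

View pics/x5.png

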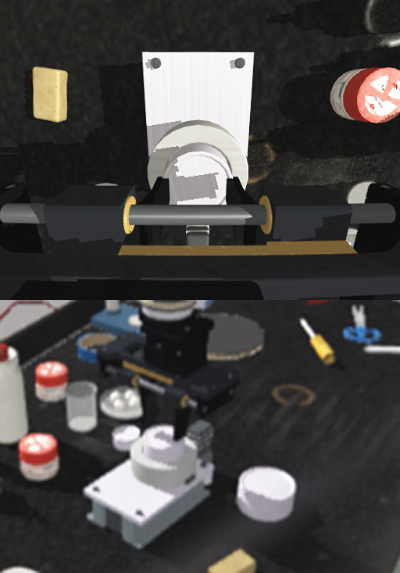

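The disc is still standing in the ring. Measuring it against the fingers.

```bash
python3 - <<'E'
from h import *
a=shot("wrist"); R,o=cam(a); print("cam",o.round(3)); C=cloud(a); z=C[...,2]; ok=(a["z_map"]>0)&(np.hypot(C[...,0]-.594,C[...,1]-.0146)<.07)
P=C[ok&(z>.104)&(z<.110)][:,:2]; T=np.array(a["st"]["tcp_rot"]); t=np.array(a["st"]["position"])
L=(np.c_[P,np.full(len(P),t[2])]-t)@T; L=L[:,[0,2]]*1000
print("disc in tool x,z: min",L.min(0).round(1),"max",L.max(0).round(1)); 
# fingers: points z .11-.15 near
F=C[(a["z_map"]>0)&(z>.112)&(z<.15)&ok]; Lf=(F-t)@T*1000
print(len(F), np.percentile(Lf[:,0],[1,25,50,75,99]).round(1), np.percentile(Lf[:,2],[1,25,50,75,99]).round(1))
b=shot("top"); D=cloud(b); m=(b["z_map"]>0)&(np.hypot(D[...,0]-.594,D[...,1]-.0146)<.07)&(D[...,2]>.102)&(D[...,2]<.112); Q=D[m]; print("top",len(Q),Q.min(0).round(4) if len(Q) else 0,Q.max(0).round(4) if len(Q) else 0)
print([(round(q["p"],2),q["bbox"]) for q in search_frame(a,"base_center")])
cv2.imwrite("pics/x6.png",cv2.resize(a["image"][150:320,130:400],(800,504)))
E
```

```text
cam [0.606 0.092 0.281]
disc in tool x,z: min [-28.5 -19.6] max [28.9 29.7]
1232 [-32.1 -25.6  22.2  25.1  31.6] [-6.7  7.3 10.1 11.3 12.1]
top 0 0 0
[(0.59, [209.0, 181.8, 297.5, 261.5]), (0.59, [180.0, 67.8, 326.6, 244.1]), (0.55, [126.8, 234.6, 150.1, 240.6])]
```

View pics/x6.png

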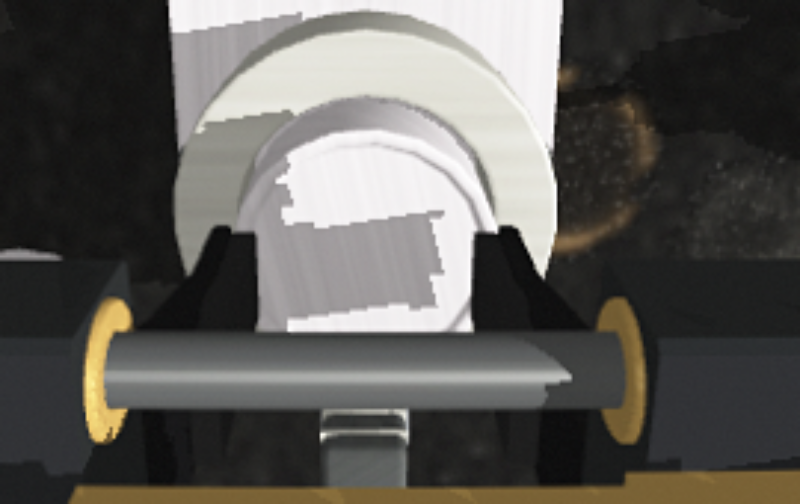

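The disc is centred on the tool axis but the pads appear inside its outline. I'll check the finger tip heights before doing anything.

```bash
python3 - <<'E'
from h import *
a=shot("wrist"); print(read_state()["opening"],np.round(read_state()["force"],1)); C=cloud(a); T=np.array(a["st"]["tcp_rot"]); t=np.array(a["st"]["position"])
L=((C.reshape(-1,3)-t)@T*1000).reshape(384,512,3)
g=cv2.cvtColor(a["image"],cv2.COLOR_BGR2GRAY)
for v in (222,226,228,230,232,236,240,245,250,255):
    print(v,[(u,*L[v,u].round(0).astype(int).tolist(),int(g[v,u])) for u in (198,204,208,212,216,220,290,296,300)])
E
```

```text
0.5176031307943801 [-0.7 -0.3 -0. ]
222 [(198, -40, 3, 2, 138), (204, -36, 2, 2, 136), (208, -33, 1, 2, 136), (212, -27, -19, 10, 161), (216, -24, -19, 10, 154), (220, -22, -18, 10, 158), (290, 24, -18, 10, 145), (296, 32, 3, 1, 165), (300, 34, 2, 2, 221)]
226 [(198, -40, 3, -2, 142), (204, -30, -29, 11, 39), (208, -33, 2, -1, 131), (212, -27, -20, 8, 164), (216, -24, -18, 7, 162), (220, -22, -18, 7, 158), (290, 24, -18, 7, 228), (296, 28, -19, 7, 254), (300, 29, -30, 12, 43)]
228 [(198, -40, 1, -3, 141), (204, -29, -33, 12, 13), (208, -33, 2, -3, 58), (212, -25, -29, 10, 75), (216, -24, -18, 5, 112), (220, -22, -18, 6, 161), (290, 23, -29, 10, 131), (296, 27, -29, 10, 125), (300, 28, -33, 12, 13)]
230 [(198, -40, 2, -5, 146), (204, -29, -35, 11, 17), (208, -27, -32, 10, 22), (212, -25, -32, 10, 22), (216, -24, -18, 4, 77), (220, -22, -18, 4, 163), (290, 23, -31, 10, 36), (296, 26, -33, 10, 22), (300, 28, -35, 11, 18)]
232 [(198, -41, 3, -6, 146), (204, -29, -38, 11, 15), (208, -27, -36, 11, 25), (212, -24, -35, 10, 25), (216, -23, -30, 8, 75), (220, -22, -18, 3, 163), (290, 22, -34,
[... 484 characters left out ...]
(300, 26, -46, 10, 23)]
245 [(198, -29, -55, 12, 16), (204, -26, -52, 10, 24), (208, -24, -53, 10, 26), (212, -23, -47, 8, 22), (216, -23, -32, 0, 15), (220, -22, -18, -7, 161), (290, 22, -36, 2, 16), (296, 23, -53, 11, 25), (300, 25, -54, 11, 24)]
250 [(198, -28, -58, 10, 21), (204, -25, -58, 10, 24), (208, -24, -57, 9, 25), (212, -23, -48, 5, 21), (216, -23, -33, -3, 15), (220, -22, -19, -10, 156), (290, 22, -37, -1, 19), (296, 23, -56, 9, 22), (300, 24, -58, 10, 24)]
255 [(198, -28, -64, 10, 23), (204, -25, -63, 10, 25), (208, -24, -57, 6, 22), (212, -23, -50, 3, 23), (216, -23, -33, -6, 18), (220, -22, -18, -14, 152), (290, 22, -38, -4, 22), (296, 23, -56, 6, 24), (300, 23, -64, 10, 25)]
```

The crop explains it. The front lower corners of the fingers show at tool y ≈ −29 mm, about 28 mm short of the stated TCP, so the tips are at z ≈ 0.118, some 9 mm above the disc. They closed in the air over it, which matches the 45 mm opening with no force. I'll open and go lower in small steps, watching the force.

Request:
send_rows(
  moves="87 0 0 0 0;87 0 0 0 0;87 0 0 0 0;87 0 0 0 0;87 0 0 0 0;87 0 0 0 0;87 0 4 0 0;87 0 4 0 0;87 0 4 0 0;87 0 4 0 0;87 0 4 0 0;87 0 3 0 0;87 0 0 0 0",
)

```text
time_s: 19.43
position: [0.5932, 0.0148, 0.0654]
tcp_rot: [[0.987, -0.002, 0.162], [-0.162, 0.0, 0.987], [-0.002, -1.0, 0.0]]
force: [-0.6, -0.7, -0.3]
opening: 1.0
```

```bash
cat > tip.py <<'E'
from h import *
a=shot("wrist"); s=read_state(); print(s["time_s"],s["opening"],np.round(s["force"],1)); C=cloud(a); T=np.array(a["st"]["tcp_rot"]); t=np.array(a["st"]["position"]); print(t.round(4))
L=((C.reshape(-1,3)-t)@T*1000).reshape(384,512,3); g=cv2.cvtColor(a["image"],cv2.COLOR_BGR2GRAY)
m=(a["z_map"]>0)&(g<60)&(abs(L[...,2])<14)&(L[...,1]<-5)&(abs(L[...,0])>15)&(abs(L[...,0])<65)&(L[...,1]>-60)
for sgn in (-1,1):
    q=L[m&(L[...,0]*sgn>0)]
    print(sgn,len(q),"x",np.percentile(q[:,0],[2,50,98]).round(0),"lowest y",np.percentile(q[:,1],[95,99,100]).round(1))
q=L[(C[...,2]>.1)&(C[...,2]<.112)&(g>90)&(np.hypot(L[...,0],L[...,2])<50)]
if len(q): print("disc",q.min(0).round(1),q.max(0).round(1))
cv2.imwrite("pics/tip.png",cv2.resize(a["image"][140:320,130:400],(750,500)))
E
python3 tip.py
```

```text
19.4833 0.9998411493428234 [0.4 0.2 0.1]
[0.5932 0.0148 0.0654]
-1 744 x [-52. -45. -43.] lowest y [-30.7 -28.6 -20.4]
1 755 x [43. 45. 52.] lowest y [-31.1 -29.4 -29. ]
disc [-29.  -45.2 -29.8] [ 30.4 -34.6  29.9]
```

View pics/tip.png

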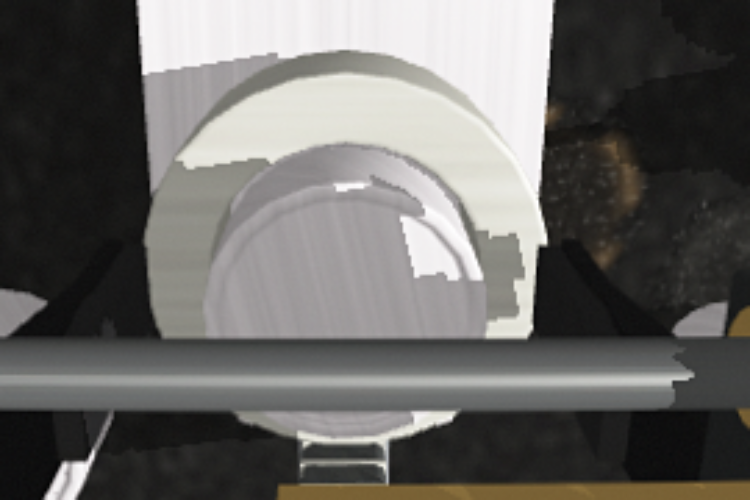

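The fingers now straddle the disc with tips at z ≈ 0.094, above the ring at 0.086. I'll go 4 mm lower and close.

Request:
send_rows(
  moves="87 0 2 0 0;87 0 2 0 0;87 0 0 0 0;45 0 0 0 0;45 0 0 0 0;45 0 0 0 0;45 0 0 0 0;45 0 0 0 0;45 0 0 0 0;45 0 0 0 0;45 0 0 0 0",
)

```text
time_s: 20.4
position: [0.594, 0.0147, 0.0625]
tcp_rot: [[0.987, 0.0, 0.162], [-0.162, -0.0, 0.987], [0.0, -1.0, -0.0]]
force: [-0.6, -0.5, 0.2]
opening: 0.679
```

The opening stops at 59 mm: gripped. Lifting slowly.

Request:
send_rows(
  moves="30 0 0 0 0;30 0 0 0 0;30 0 -2 0 0;30 0 -3 0 0;30 0 -4 0 0;30 0 -6 0 0;30 0 -8 0 0;30 0 -10 0 0;30 0 -12 0 0;30 0 -12 0 0;30 0 -12 0 0;30 0 -12 0 0;30 0 0 0 0;30 0 0 0 0",
)

```text
time_s: 21.57
position: [0.5946, 0.0147, 0.1447]
tcp_rot: [[0.987, 0.003, 0.162], [-0.162, -0.0, 0.987], [0.003, -1.0, -0.0]]
force: [0.0, 0.1, -3.4]
opening: 0.679
```

```bash
python3 - <<'E'
from h import *
a=shot("wrist"); C=cloud(a); T=np.array(a["st"]["tcp_rot"]); t=np.array(a["st"]["position"])
L=((C.reshape(-1,3)-t)@T*1000).reshape(384,512,3); g=cv2.cvtColor(a["image"],cv2.COLOR_BGR2GRAY)
m=(g>90)&(L[...,1]<-36)&(L[...,1]>-60)&(np.hypot(L[...,0],L[...,2])<33); P=L[m]
k=np.linalg.lstsq(np.c_[P[:,[0,2]],np.ones(len(P))],P[:,1],rcond=None)[0]
print(len(P),"disc top: min",P.min(0).round(1),"max",P.max(0).round(1),"slopes x,z",k[:2].round(3),"y0",k[2].round(1))
b=shot("top"); D=cloud(b)
for n,mm in [("rim",(abs(D[...,2]-.0175)<.004))]:
    m=mm&(b["z_map"]>0)&(abs(D[...,0]-.55)<.2)&(abs(D[...,1]-.36)<.13); P=D[m]; print(len(P),P.min(0).round(3),P.max(0).round(3)); box(n,P)
m=(abs(D[...,2]-.003)<.004)&(abs(D[...,0]-.55)<.15)&(abs(D[...,1]-.34)<.1)&(b["image"].min(2)>120); box("floor",D[m])
for k in ("steel_tray","specimen_0_center","specimen_3_center"): print(k,[(round(q["p"],2),np.round(atz(b,[q["pixel"][::-1]],.01)[0],3).tolist()) for q in mark_of(b,k)[:3]])
to(.49,.345,.12,80.8)
E
```

```text
5676 disc top: min [-29.7 -48.2 -30.2] max [ 29.4 -36.   29.9] slopes x,z [-0.002  0.026] y0 -45.0
821 [0.407 0.248 0.014] [0.748 0.444 0.021]
rim 821 [576.1, 346.0] [336.6, 188.5] 2.4 0.0174
floor 3221 [543.5, 349.0] [274.9, 193.2] 3.0 0.0022
steel_tray [(0.91, [0.551, 0.338, 0.01])]
specimen_0_center [(0.55, [0.62, 0.39, 0.01])]
specimen_3_center [(0.56, [0.64, 0.325, 0.01])]
t 21.8167 tcp [0.5932 0.0148 0.1425] ang 80.7 F [-0.8 -0.8 -3. ] op 0.6811137022502445 shift [-155.2   22.8  309.1] turn -0.1
```

Lifted: 3.2 N of weight, disc level, underside 17 mm above the TCP. Carrying it to the free half of the tray.

Request:
send_rows(
  moves="30 -5 0 10 0;30 -9 0 19 0;30 -9 0 19 0;30 -9 0 19 0;30 -9 0 19 0;30 -9 0 19 0;30 -9 0 19 0;30 -9 0 19 0;30 -9 0 19 0;30 -9 0 19 0;30 -9 0 19 0;30 -9 0 19 0;30 -9 0 19 0;30 -9 0 19 0;30 -9 0 19 0;30 -9 0 19 0;30 -8 0 15 0;30 0 0 0 0;30 0 0 0 0",
)

```text
time_s: 23.4
position: [0.4966, 0.3456, 0.1428]
tcp_rot: [[0.987, -0.001, 0.159], [-0.159, -0.001, 0.987], [-0.001, -1.0, -0.001]]
force: [0.1, -0.1, -3.4]
opening: 0.683
```

```bash
python3 - <<'E'
from h import *
to(.497,.345,-.012,80.8)
a=shot("wrist"); C=cloud(a); L=((C.reshape(-1,3)-np.array(a["st"]["position"]))@np.array(a["st"]["tcp_rot"])*1000).reshape(384,512,3); g=a["image"].min(2)
m=(g>90)&(L[...,1]<-36)&(L[...,1]>-60)&(np.hypot(L[...,0],L[...,2])<33); P=L[m]; print("disc top y",np.median(P[:,1]).round(1))
m=(abs(C[...,2]-.002)<.006)&(g>120); box("floor",C[m]); m=(abs(C[...,2]-.0175)<.003)&(g>100); box("rim",C[m]); print(np.median(C[(abs(C[...,2]-.002)<.01)&(g>140)][:,2]))
cv2.imwrite("pics/w8.png",a["image"])
E
```

```text
t 23.4 tcp [0.4966 0.3456 0.1428] ang 80.84 F [ 0.1 -0.1 -3.4] op 0.682826834807265 shift [  0.7 154.8  -0.4] turn 0.04
disc top y -45.0
floor 23342 [534.5, 357.6] [345.1, 616.1] 80.2 0.0026
rim 6723 [611.1, 349.6] [199.8, 420.0] 82.6 0.0179
0.0024436622417599585
```

View pics/w8.png

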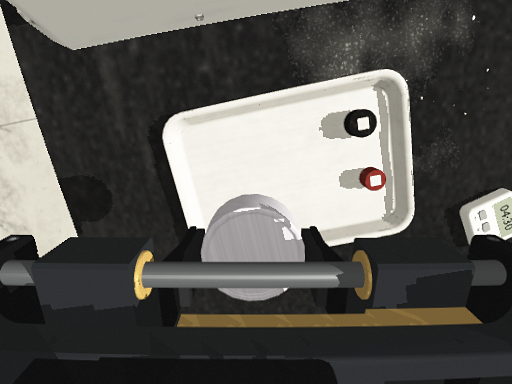

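The wrist view shows the disc gripped at (253,247), over the tray's free part, with the specimens at (360,123) and (373,178) well away. Lowering.

Request:
send_rows(
  moves="30 0 8 0 0;30 0 18 0 0;30 0 20 0 0;30 0 20 0 0;30 0 20 0 0;30 0 20 0 0;30 0 15 0 0;30 0 10 0 0;30 0 6 0 0;30 0 5 0 0;30 0 4 0 0;30 0 0 0 0;30 0 0 0 0",
)

```text
time_s: 24.53
position: [0.4984, 0.3448, -0.0022]
tcp_rot: [[0.987, 0.001, 0.162], [-0.162, 0.0, 0.987], [0.001, -1.0, 0.001]]
force: [-0.4, 0.1, -3.3]
opening: 0.682
```

Request:
send_rows(
  moves="30 0 2 0 0;30 0 2 0 0;30 0 2 0 0;30 0 0 0 0;30 0 0 0 0",
)

```text
time_s: 24.95
position: [0.4979, 0.3446, -0.0087]
tcp_rot: [[0.987, -0.0, 0.162], [-0.162, -0.0, 0.987], [-0.0, -1.0, -0.0]]
force: [0.5, -1.4, -2.3]
opening: 0.686
```

Request:
send_rows(
  moves="30 0 1 0 0;30 0 1 0 0;30 0 1 0 0;30 0 0 0 0;30 0 0 0 0",
)

```text
time_s: 25.37
position: [0.4979, 0.3446, -0.0118]
tcp_rot: [[0.987, -0.0, 0.162], [-0.162, -0.0, 0.987], [-0.0, -1.0, -0.0]]
force: [0.6, 0.5, -3.1]
opening: 0.681
```

Request:
send_rows(
  moves="30 0 1 0 0;30 0 1 0 0;30 0 0 0 0;30 0 0 0 0",
)

```text
time_s: 25.7
position: [0.4979, 0.3445, -0.0137]
tcp_rot: [[0.987, -0.0, 0.162], [-0.162, -0.0, 0.987], [-0.0, -1.0, -0.0]]
force: [-0.3, 0.1, -3.2]
opening: 0.684
```

Request:
send_rows(
  moves="30 0 1 0 0;30 0 0.5 0 0;30 0 0 0 0;30 0 0 0 0",
)

```text
time_s: 26.03
position: [0.4979, 0.3445, -0.0152]
tcp_rot: [[0.987, -0.0, 0.162], [-0.162, -0.0, 0.987], [-0.0, -1.0, -0.0]]
force: [0.1, 0.6, -3.6]
opening: 0.679
```

Request:
send_rows(
  moves="30 0 0.7 0 0;30 0 0.7 0 0;30 0 0 0 0;30 0 0 0 0",
)

```text
time_s: 26.37
position: [0.4981, 0.3446, -0.0156]
tcp_rot: [[0.987, 0.0, 0.162], [-0.162, 0.0, 0.987], [0.0, -1.0, 0.0]]
force: [-2.2, -1.3, 5.1]
opening: 0.684
```

The force turned from −3.4 to +5 N, so the disc is on the floor. I'll relax 1 mm, open and retreat.

Request:
send_rows(
  moves="30 0 -0.8 0 0;30 0 0 0 0;64 0 0 0 0;70 0 0 0 0;76 0 0 0 0;76 0 0 0 0;76 0 0 0 0;76 0 0 0 0;76 0 -5 0 0;76 0 -10 0 0;76 0 -20 0 0;76 0 -25 0 0;76 0 -25 0 0;76 0 -25 0 0;76 0 -25 0 0;76 0 0 -25 0;76 0 0 -25 0;76 0 0 -25 0;76 0 0 0 0;76 0 0 0 0",
)

```text
time_s: 28.03
position: [0.4859, 0.2698, 0.1203]
tcp_rot: [[0.986, 0.001, 0.164], [-0.164, 0.001, 0.986], [0.001, -1.0, 0.001]]
force: [-0.2, 1.2, -0.0]
opening: 0.873
```

```bash
python3 - <<'E'
from h import *
to(.49,.345,.1,80.8)
a=shot("wrist"); C=cloud(a); z=C[...,2]; g=a["image"].min(2)
m=(a["z_map"]>0)&(np.hypot(C[...,0]-.498,C[...,1]-.345)<.045)&(z>.022)&(z<.045); P=C[m]; (c,r)=cv2.minEnclosingCircle((P[:,:2]*1000).astype(np.float32)); k=np.linalg.lstsq(np.c_[P[:,:2],np.ones(len(P))],P[:,2],rcond=None)[0]
print("disc",np.round(c,1),round(r,1),"top z",np.percentile(P[:,2],[5,50,95]).round(4),"slope",k[:2].round(3))
b=shot("top"); D=cloud(b); m=(b["z_map"]>0)&(np.hypot(D[...,0]-.58,D[...,1]+.075)<.06)&(abs(D[...,2]-.083)<.01)&(D[...,1]<-.045); box("handle",D[m])
if m.sum()>5: print(stand(np.array(cv2.minAreaRect(D[m][:,:2].astype(np.float32))[0])))
for n in ("pot_center","clay_center"): print(n,[(round(q["p"],2),np.round(atz(b,[q["pixel"][::-1]],.02)[0],3).tolist()) for q in mark_of(b,n)[:2]])
im=np.hstack([cv2.resize(a["image"],(400,300)),cv2.resize(b["image"][100:300,100:366],(399,300))]); cv2.imwrite("pics/end.png",im)
E
```

```text
t 28.0333 tcp [0.4859 0.2698 0.1203] ang 80.57 F [-0.2  1.2 -0. ] op 0.8733286145169926 shift [-8.3 20.4 74.8] turn -0.23
disc [498.  344.6] 30.1 top z [0.0281 0.0294 0.0312] slope [ 0.    -0.004]
handle 110 [578.8, -72.2] [36.0, 23.8] 80.4 0.0846
[-85.5   0.7]
pot_center [(0.9, [0.798, 0.06, 0.02])]
clay_center [(0.49, [0.432, 0.115, 0.02])]
```

View pics/end.png

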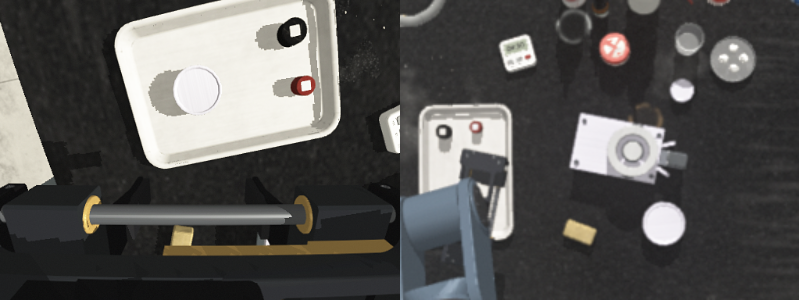

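The disc lies flat on the free tray floor at (196,91) in the left picture, and the wedge is still home in the stand. Handing in.

```bash
python3 -c "
from rig import *
print(hand_in())"
```

```text
the job is handed in; nothing more can be done
None
```

I slid the wedge into the slot until it stopped firmly, which raised the base. I then lifted the base out and set it flat on the free part of the tray. The job is handed in; `hand_in()` gives no verdict.

**Stop:** the wrist force rose from about 2 N to 15 N with no further movement, well under the 40 N limit. The base top stood at 108 mm before I gripped it.

**Last checks:**
- The base is flat (slope under 0.005), with its top about 29 mm above the worktop, so its centre is about 15 mm up. Its centre is at (0.498, 0.345).
- The wedge handle is 85.5 mm before the ring's centre and within 1 mm of the slot's line.
- The bystanders look undisturbed. The detector's marks for the pot and the tan block shifted by about 1 cm, which I put down to detector noise and the rougher height I assumed, but I did not check it further.
- The gripper is open and clear of everything. It took about 28 of the 69 s.

**What failed or disagreed:**
- My first grip on the base closed on air. The wrist camera showed the finger tips ending about 28 mm short of the stated TCP. I reopened, went about 27 mm lower, and gripped it at 59 mm.
- From the TCP, the wedge's stop read 82 mm before the ring's centre, against the listed 85 to 111 mm. The camera's 85.5 mm agrees with the list, so I put the difference down to 2–3 mm of calibration error.

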